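# Push the row of tins home in the tin rack and close the keeper

### The job

Push the row of four tins in the wooden rack along together, touching only the rearmost tin, until the front tin is fully against the end stop. Then push the steel keeper bar round until it lies square across the channel behind the row. Only push: do not lift or tip the tins, leave the other things standing around the rack where they are, and end with the hand clear.

Things in the scene. Friction and masses are not known exactly. Their poses are not given: they have to be found in the camera images.
- rack: fixed wooden rack, 89 mm wide (x), 400 mm long (y); origin at the centre of its underside. A channel runs along its y axis, centred on x = 0, 61 mm wide between side rails 32 mm high above the worktop; its floor is 12 mm above the worktop. The end stop closes the +y end, the -y end is open; the row is pushed towards +y. Row home: tin centres at y = +157, +100, +42, -15 mm, rear face at y = -44 mm
- stop_face (a point): centre of the inner face of the end stop (58 mm high wooden block), at y = +186 mm in the rack's frame, 40 mm above the worktop
- tin_front: soup tin standing upright in the rack, cylinder 57.4 mm across and 72 mm tall, about 0.13 to 0.25 kg; origin at the centre of its underside. The front tin of the row, nearest the end stop; the row of four touches tin to tin and stands 70 to 125 mm short of the stop
- tin_second: soup tin standing upright in the rack, cylinder 57.4 mm across and 72 mm tall, about 0.13 to 0.25 kg; origin at the centre of its underside. Second tin from the stop
- tin_third: soup tin standing upright in the rack, cylinder 57.4 mm across and 72 mm tall, about 0.13 to 0.25 kg; origin at the centre of its underside. Third tin from the stop
- tin_rear: soup tin standing upright in the rack, cylinder 57.4 mm across and 72 mm tall, about 0.13 to 0.25 kg; origin at the centre of its underside. The rearmost, farthest from the stop: the one to push, with shut fingertips in the channel behind it, above the rails (say 40 to 60 mm above the worktop)
- keeper (a joint): angle (rad) of the steel keeper bar about its upright pivot on the rack's -x (near) side rail. At value v the bar points at v - 2.094 rad from the rack's +x axis, counter-clockwise from above: 0 swung out, 0.52 along the near rail towards the open end, 2.094 (its stop) square across the channel, 7 mm behind the row when home. Starts at 0 to 0.5; light friction (0.6 N at the tip) holds it where left
- keeper_hinge (a point): on the keeper's pivot axis, 54 mm above the worktop, mid-height of the bar; in the rack's frame x = -40, y = -55 mm. The bar cannot close unless the row is home
- keeper_tip (a point): free rounded tip of the keeper bar, mid-height, 82 mm from the pivot axis; the bar is 8 mm thick and spans heights 45 to 63 mm above the worktop. It is pushed on its outer side (away from the channel), counter-clockwise seen from above
- mug: bystander: mug 82x111 mm, 106 mm tall, standing beyond the rack's far side; origin at the centre of its underside
- pepper: bystander: shaker 44 mm across, 90 mm tall, beyond the rack's far side; origin at the centre of its underside
- tea: bystander: tea box 32x80 mm, 54 mm tall, on the near side of the rack; origin at the centre of its underside
- cream: bystander: round pot 58 mm across, 50 mm tall, on the near side of the rack by the stop end; origin at the centre of its underside
- spoon: bystander: teaspoon 138 mm long, 12 mm high, lying beyond the rack's far side by the open end; origin at its centre, on the underside
Not all that is in view belongs to the job. What is shaped like the tin_third but blue or orange is not meant.

How it is judged (in metres and radians):
On the way, in this order (a step that is already met when the one before it is completed fails the run):
1. the row is pushed home: the front tin within 5 mm of the end stop, the others closed up behind it, the keeper still open (y of tin_front in the frame of rack above 0.1523 m and y of tin_second in the frame of rack above 0.0949 m and y of tin_third in the frame of rack above 0.0375 m and y of tin_rear in the frame of rack above -0.0199 m and z of each of tin_front, tin_second, tin_third, tin_rear in the frame of rack below 0.018 m and angle between each of tin_front, tin_second, tin_third, tin_rear's own z axis and vertical below 0.1 rad and x of tin_front in the frame of rack between -0.008 and 0.008 m and x of tin_second in the frame of rack between -0.008 and 0.008 m and x of tin_third in the frame of rack between -0.008 and 0.008 m and x of tin_rear in the frame of rack between -0.008 and 0.008 m and value of joint keeper below 1.5 rad), for 0.2 s.
2. the keeper bar lies across the channel behind the row (value of joint keeper above 2 rad), for 0.2 s.
At the end, for the whole second after the job is handed in: All four tins stand upright on the channel floor, each within 5 mm of its home place along the rack (front tin against the end stop, the others closed up behind it) and at rest, and the keeper bar is closed across the channel to within 0.09 rad of its stop (y of tin_front in the frame of rack above 0.1523 m and y of tin_second in the frame of rack above 0.0949 m and y of tin_third in the frame of rack above 0.0375 m and y of tin_rear in the frame of rack above -0.0199 m and z of each of tin_front, tin_second, tin_third, tin_rear in the frame of rack below 0.018 m and angle between each of tin_front, tin_second, tin_third, tin_rear's own z axis and vertical below 0.1 rad and x of tin_front in the frame of rack between -0.008 and 0.008 m and x of tin_second in the frame of rack between -0.008 and 0.008 m and x of tin_third in the frame of rack between -0.008 and 0.008 m and x of tin_rear in the frame of rack between -0.008 and 0.008 m and linear speed of each of tin_front, tin_second, tin_third, tin_rear below 0.02 m/s and value of joint keeper above 2 rad); the robot touches nothing.
It fails at once if a tin is lifted more than 10 mm off the channel floor (z of any of tin_front, tin_second, tin_third, tin_rear in the frame of rack above 0.022 m).
It fails at once if a tin is tipped by more than 0.3 rad (angle between any of tin_front, tin_second, tin_third, tin_rear's own z axis and vertical above 0.3 rad).
It fails at once if the robot pushes on a tin other than the rearmost (contact force between any of the fingers, the arm and tin_front above 1 N or contact force between any of the fingers, the arm and tin_second above 1 N or contact force between any of the fingers, the arm and tin_third above 1 N).
It fails at once if a bystander is moved by more than 20 mm (distance of any of mug, pepper, tea, cream, spoon from where it was at the start of the episode above 0.02 m).
It also fails if it takes over 50 s, if anything falls off the work surface, if the arm or the gripper's body presses on something with over 40 N, if the wrist force passes 120 N, or if a joint passes its speed limit or range.

### The arm

A 6-joint arm with a two-finger parallel gripper is mounted at the origin on a cart in front of the work surface, level with it; the furniture and walls round the work are solid. World frame = base frame: x ahead of the robot, y to its left, z up, the work surface at z = 0. Lengths are in m, angles in degrees, forces in N, time in s.
With the tool pointing down it reaches from about 0.375 to 0.9 m from the base axis. Payload 3.1 kg.
Tool frame: the origin (TCP) lies on the centre line of the jaws, within the pads' length; the fingertips stand 25 mm ahead of it and the grasp point (between the pads) lies 6 mm ahead of it; y points along the fingers, x is the direction in which the jaws open and shut, and the axes are right-handed (so a half turn about y gives the same grasp; the last joint's range is limited). The gripper opens to 87 mm and grips with 3 to 60 N. Pads are 19 mm wide; open, the fingers measure 117 mm over their backs; the gripper's body (75 mm by 190 mm) begins 51 mm behind the grasp point.
Start: joints at [57.725, 30.224, 82.088, -0, 67.689, -10.227], TCP at [0.235, 0.579, 0.248] pointing down, gripper open.
Joint ranges: [-176.69, 176.69], [-43.24, 126.21], [12.49, 139.97], [-82, 262], [0, 151.66], [-163.58, 163.58]. Speed limits (degrees/s): [159.86, 159.86, 180, 180, 180, 180].

### API

Orientations are given as a 3x3 rotation matrix whose columns are the frame's x, y, z axes.
In Python, from rig import * gives the robot as it stands.
- The arm moves only by the tool play_rows, never from a script. Its argument "commands" is a list of rows, each a list of 2 entries, a list of its own where there are three numbers: the shift along the world's x, y, z in m, then the turn, a rotation vector about the world's x, y, z in rad. A call has 1 to 10 rows; each row is the pose to reach, as a shift and turn from the pose commanded when the call began; what a row does not reach only later rows make up. A row lasts 1/8 s, in which the tool goes at most 62.5 mm and 10.7 degrees, less where a joint would pass 70% of its speed; a pose out of reach is approached as far as the arm can. A call with a gripper value outside its range is refused whole. "gripper" is the finger opening in m, from 0 to 0.087, set as the call begins (left out, the last holds). The fingers move at their own pace and stop on an object; the grip force is fixed at half the most. Time passes only in rows, so rows that repeat a pose let the fingers close. It gives the time, the measured TCP pose, the force and the opening at its end, in the units of the state.
- read_state(): the state, without advancing time (a new reading comes with each control period).
- capture(name): name is "side" or "top"; returns a dict with "frame" (384x512x3 uint8, red, green, blue), "depth" (384x512 float32, m along the optical axis (not along the pixel's ray), 0 where there is no reading), "mtx" (3x3 intrinsics, pixels), "cam_to_world" (4x4, takes a point from camera to world coordinates). Camera axes: x right, y down, z forward; pixel columns grow to the right and rows downward; lengths in m; the calibration is good to about 2 mm. A picture is of the moment at which its call begins.
- hand_in(): hands the job in, once; it reports no verdict.
The state is a dict: "time_s": time; "joint_positions": joint angles; "qvel": joint speeds; "tau": joint torques, N m; "position": TCP position; "tcp_rot": TCP orientation; "force": force on the tool from outside, world axes, zero at the start; "moment": the same for the moment, N m; "opening": opening from 0.0 (shut) to 1.0 (fully open).
Only numpy, scipy, OpenCV 4.12 (cv2) and the standard library are available. Lean on these libraries where they do the work, as an engineer would, in place of code of your own. Each camera call takes 0.05 s, during which the arm holds its last target. There are 200 camera calls.

## Working session

There is one attempt and no reset: what is moved stays moved. The work goes in short steps, Python scripts to look and compute and a tool call to move; the robot and the scene stay as the last step left them, time stands still between calls to the robot, and variables do not carry over. Pictures are saved under pics/ and viewed, about 8 in all and at most 12, crops included, and the job is handed in when it is done.

Besides the shell and the picture viewer there is one more tool, called as name(argument=value, ...) on one line, values as JSON. play_rows: Moves the arm, as the interface text tells. Its arguments: {"type":"object","properties":{"commands":{"type":"array"},"gripper":{"type":"number"}},"required":["commands"]}

```bash
mkdir -p pics
cat > h.py <<'E'
from rig import *
import numpy as np, cv2
def snap(n,f):
    c=capture(n); cv2.imwrite('pics/'+f+'.png',c['frame'][:,:,::-1]); np.savez('pics/'+f+'.npz',**c); return c
def pts(c):
    d=c['depth']; v,u=np.mgrid[:384,:512]; K=c['mtx']
    p=np.stack([(u-K[0,2])/K[0,0]*d,(v-K[1,2])/K[1,1]*d,d],-1)
    T=c['cam_to_world']; return p@T[:3,:3].T+T[:3,3]
E
python3 - <<'E'
from h import *
a=snap('top','t0');b=snap('side','s0')
s=read_state();print(s)
for c in(a,b):print(c['cam_to_world'].round(3),c['mtx'].round(1))
cv2.imwrite('pics/both.png',np.hstack([cv2.resize(x['frame'][:,:,::-1],(400,300)) for x in (a,b)]))
E
```

```text
{'time_s': 0.1, 'joint_positions': array([ 5.77267984e+01,  3.02742530e+01,  8.21507194e+01,  1.31617476e-03,
        6.76889500e+01, -1.02270094e+01]), 'qvel': array([ 0.02262638, -0.04356692, -0.2201002 ,  0.06020175, -0.02667091,
       -0.04571913]), 'tau': array([-2.14013958e-04, -4.40989101e+01, -1.77150446e+01,  6.35315711e-02,
        5.33914485e-02, -2.68241348e-05]), 'position': array([0.23422229, 0.57878007, 0.24665356]), 'tcp_rot': array([[ 3.75361020e-01, -1.07964566e-03, -9.26878060e-01],
       [ 9.26876632e-01, -1.66979971e-03,  3.75362387e-01],
       [-1.95295909e-03, -9.99998023e-01,  3.73920609e-04]]), 'force': array([-0.06730866,  0.441904  ,  0.48290423]), 'moment': array([-0.00934195,  0.027588  ,  0.02265089]), 'opening': 0.9967461024942162}
[[ 0.096 -0.975  0.2    0.431]
 [-0.995 -0.095  0.016  0.02 ]
 [ 0.003 -0.2   -0.98   0.992]
 [ 0.     0.     0.     1.   ]] [[379.    0.  254.5]
 [  0.  379.  187.3]
 [  0.    0.    1. ]]
[[ 0.999 -0.006  0.043  0.556]
 [-0.041 -0.469  0.882 -0.721]
 [ 0.015 -0.883 -0.469  0.462]
 [ 0.     0.     0.     1.   ]] [[424.3   0.  264.6]
 [  0.  424.3 191.5]
 [  0.    0.    1. ]]
```

View pics/t0.png

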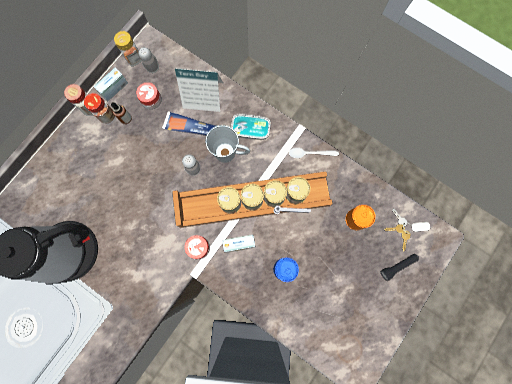

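View pics/s0.png

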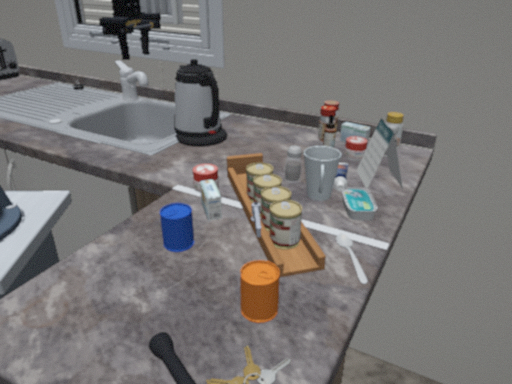

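Top view: the four gold-lidded tins are at (230,199), (252,195), (276,192) and (298,189). The end stop is at (178,207) and the open end at (329,187). The keeper's pivot is at (278,210) and its tip at (310,211). Possible mix-ups are the blue tin (286,269) and the orange tin (362,217), both outside the rack. I choose the rear tin in the rack, (298,189).

Run:
```python
from h import *
a=dict(np.load('pics/t0.npz'));b=dict(np.load('pics/s0.npz'))
def ray(c,u,v,z):
    K=c['mtx'];T=c['cam_to_world'];d=T[:3,:3]@np.array([(u-K[0,2])/K[0,0],(v-K[1,2])/K[1,1],1]);o=T[:3,3];return o+d*(z-o[2])/d[2]
P=pts(a);hsv=cv2.cvtColor(a['frame'],cv2.COLOR_RGB2HSV)
print('centre z',P[187:190,296:300,2].mean(), 'table',P[230:240,310:330,2].mean())
# wood mask
m=((hsv[...,0]>5)&(hsv[...,0]<18)&(hsv[...,1]>130)).astype(np.uint8)
v0=slice(165,235);mm=np.zeros_like(m);mm[165:235,165:340]=m[165:235,165:340]
rail=mm.astype(bool)&(P[...,2]>.022)&(P[...,2]<.040)
stop=mm.astype(bool)&(P[...,2]>.050)&(P[...,2]<.064)
r=cv2.minAreaRect(P[rail][:,:2].astype(np.float32)*1000);print('rail',r,rail.sum(),np.median(P[rail][:,2]))
print('stop',cv2.minAreaRect(P[stop][:,:2].astype(np.float32)*1000),stop.sum(),np.median(P[stop][:,2]))
# tin tops from depth
for u,v in((230,199),(252,195),(276,192),(298,189)):
    q=P[v-9:v+10,u-9:u+10].reshape(-1,3);q=q[(q[:,2]>.075)&(q[:,2]<.095)];print('tin',q.mean(0).round(4),q[:,2].max().round(4),ray(a,u,v,.084).round(4))
# side view tops
Q=pts(b)
print('side',[Q[v,u].round(3) for u,v in((260,168),(267,182),(276,194),(286,208))])
for n,(u,v) in dict(hinge=(278,210),tip=(310,211)).items(): print(n,P[v-1:v+2,u-1:u+2].reshape(-1,3).mean(0).round(4),ray(a,u,v,.063).round(4))
img=cv2.resize(a['frame'][160:240,165:345,::-1],None,fx=4.4,fy=4.4,interpolation=cv2.INTER_CUBIC)
img2=cv2.resize(b['frame'][145:280,210:335,::-1],None,fx=2,fy=2)
cv2.imwrite('pics/crop1.png',img)
```

```text
centre z 0.08017259945600544 table 0.00479711743145483
rail ((598.2987670898438, 33.86589050292969), (89.10034942626953, 390.0701904296875), 13.917984008789062) 1333 0.03154957022848992
stop ((550.8907470703125, 223.61964416503906), (86.95269775390625, 13.239479064941406), 14.030545234680176) 188 0.05768215106102975
tin [0.5822 0.0928 0.0808] 0.0883 [0.5812 0.0914 0.084 ]
tin [0.5969 0.0392 0.0808] 0.0862 [0.5962 0.0391 0.084 ]
tin [ 0.61   -0.0178  0.0807] 0.0866 [ 0.6093 -0.0184  0.084 ]
tin [ 0.623  -0.0718  0.0809] 0.0869 [ 0.6219 -0.0713  0.084 ]
side [array([0.586, 0.098, 0.083]), array([0.598, 0.037, 0.081]), array([ 0.612, -0.014,  0.081]), array([ 0.627, -0.07 ,  0.082])]
hinge [ 0.5683 -0.0279  0.066 ] [ 0.5688 -0.0281  0.063 ]
tip [ 0.5783 -0.111   0.0341] [ 0.5739 -0.107   0.063 ]
```

View pics/crop1.png

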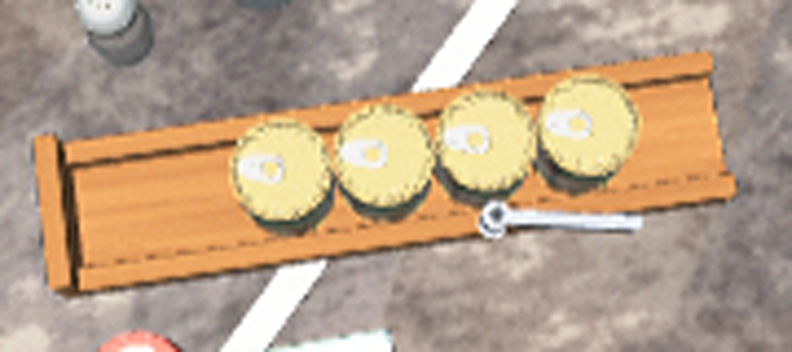

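Run:
```python
from h import *
for f in('t0','s0'):
    P=pts(dict(np.load(f'pics/{f}.npz')));D=np.load(f'pics/{f}.npz')['depth']
    q=P[(D>0)&(abs(P[...,0]-.40)<.2)&(abs(P[...,1]-.42)<.16)&(P[...,2]<.6)]
    for z in(.12,.18,.2,.22,.25,.3): 
        k=q[q[:,2]>z]; print(f,z,len(k), k.min(0).round(2) if len(k) else '',k.max(0).round(2) if len(k) else '')
```

```text
t0 0.12 3875 [0.35 0.35 0.12] [0.6  0.55 0.56]
t0 0.18 2935 [0.35 0.35 0.18] [0.6  0.55 0.56]
t0 0.2 2158 [0.36 0.35 0.2 ] [0.6  0.55 0.56]
t0 0.22 787 [0.4  0.35 0.22] [0.6  0.52 0.56]
t0 0.25 670 [0.55 0.35 0.5 ] [0.6  0.37 0.56]
t0 0.3 670 [0.55 0.35 0.5 ] [0.6  0.37 0.56]
s0 0.12 2695 [0.2  0.41 0.12] [0.48 0.58 0.38]
s0 0.18 1755 [0.2  0.42 0.18] [0.48 0.58 0.38]
s0 0.2 1417 [0.2  0.44 0.2 ] [0.46 0.58 0.38]
s0 0.22 1144 [0.2  0.47 0.22] [0.42 0.58 0.38]
s0 0.25 1036 [0.2  0.47 0.25] [0.27 0.58 0.38]
s0 0.3 856 [0.2  0.47 0.3 ] [0.27 0.58 0.38]
```

play_rows(commands=[[[0,0,0.06],[0,0,0]],[[0,0,0.12],[0,0,0]],[[0,0,0.15],[0,0,0]],[[0,0,0.15],[0,0,0]]], gripper=0)

```text
time_s: 0.6
position: [0.2351, 0.5802, 0.4004]
tcp_rot: [[0.375, 0.003, -0.927], [0.927, 0.005, 0.375], [0.006, -1.0, -0.001]]
force: [-0.1, -1.0, -0.1]
opening: 0.627
```

Run:
```python
import numpy as np
from h import pts
c=dict(np.load('pics/t0.npz'));P=pts(c)
m=(c['depth']>0)&(P[...,2]>.3)
v,u=np.nonzero(m);print(len(u),u.min(),u.max(),v.min(),v.max(),P[m].min(0),P[m].max(0))
```

```text
9509 0 129 0 145 [0.5548744  0.23671638 0.50195819] [0.78956153 0.37326122 0.64687215]
```

play_rows(commands=[[[0.02,-0.05,0],[0,0,0.06]],[[0.05,-0.1,0],[0,0,0.12]],[[0.08,-0.15,0],[0,0,0.18]],[[0.11,-0.2,0],[0,0,0.24]],[[0.14,-0.25,0],[0,0,0.3]],[[0.17,-0.3,0],[0,0,0.36]],[[0.2,-0.35,0],[0,0,0.42]],[[0.23,-0.4,0],[0,0,0.48]],[[0.26,-0.45,0],[0,0,0.54]],[[0.29,-0.5,0],[0,0,0.6]]])

```text
time_s: 1.85
position: [0.5242, 0.0776, 0.3951]
tcp_rot: [[-0.215, -0.005, -0.977], [0.977, 0.001, -0.215], [0.002, -1.0, 0.004]]
force: [-0.6, 1.8, -0.6]
opening: 0.007
```

play_rows(commands=[[[0.03,-0.05,-0.01],[0,0,0.01]],[[0.06,-0.1,-0.03],[0,0,0.028]],[[0.085,-0.15,-0.06],[0,0,0.028]],[[0.105,-0.19,-0.1],[0,0,0.028]],[[0.115,-0.211,-0.14],[0,0,0.028]],[[0.115,-0.211,-0.19],[0,0,0.028]],[[0.115,-0.211,-0.23],[0,0,0.028]],[[0.115,-0.211,-0.25],[0,0,0.028]],[[0.115,-0.211,-0.25],[0,0,0.028]]])

```text
time_s: 2.98
position: [0.6365, -0.1306, 0.1432]
tcp_rot: [[-0.241, -0.009, -0.971], [0.971, 0.003, -0.241], [0.005, -1.0, 0.007]]
force: [-0.5, 0.1, -0.2]
opening: 0.006
```

play_rows(commands=[[[0.001,-0.003,-0.03],[0,0,0]],[[0.002,-0.003,-0.055],[0,0,0]],[[0.002,-0.003,-0.072],[0,0,0]],[[0.002,-0.003,-0.072],[0,0,0]]])

```text
time_s: 3.48
position: [0.6407, -0.1343, 0.0745]
tcp_rot: [[-0.241, -0.003, -0.971], [0.971, 0.001, -0.241], [0.002, -1.0, 0.002]]
force: [-0.9, -0.3, 0.7]
opening: 0.001
```

Run:
```python
from h import *
a=snap('top','t1');b=snap('side','s1')
x=cv2.resize(a['frame'][150:240,170:370,::-1],(780,351),interpolation=cv2.INTER_CUBIC)
y=cv2.resize(b['frame'][100:280,150:400,::-1],(346,249),interpolation=cv2.INTER_CUBIC)
y=np.hstack([y,np.zeros((249,434,3),np.uint8)])
cv2.imwrite('pics/v1.png',np.vstack([x,y]));print(read_state()['position'])
```

```text
[ 0.64206107 -0.13484644  0.07628552]
```

View pics/v1.png

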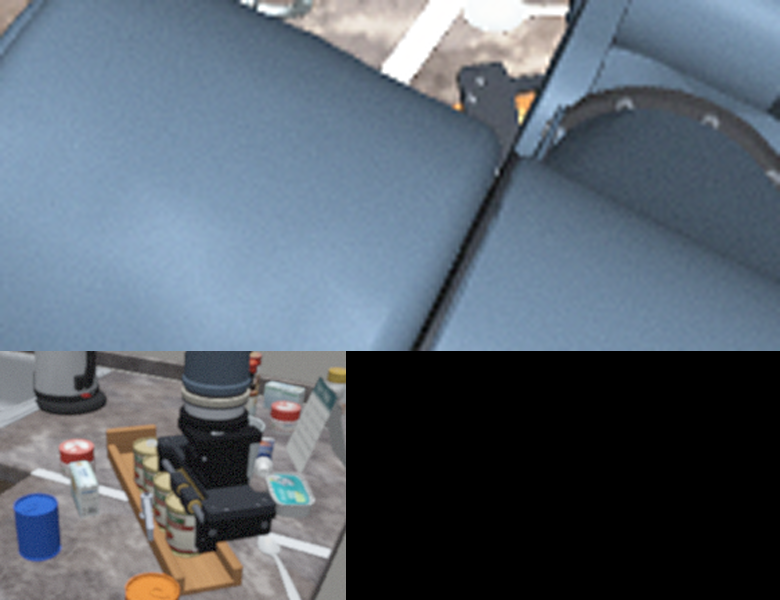

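The side view shows the shut fingers in the channel behind the rear tin, at about (205,540), and everything else clear. Starting the push.

play_rows(commands=[[[-0.003,0.004,-0.005],[0,0,0]],[[-0.0055,0.0112,-0.005],[0,0,0]],[[-0.0075,0.0189,-0.005],[0,0,0]],[[-0.0094,0.0267,-0.005],[0,0,0]],[[-0.0113,0.0344,-0.005],[0,0,0]],[[-0.0133,0.0422,-0.005],[0,0,0]],[[-0.0152,0.05,-0.005],[0,0,0]],[[-0.0171,0.0577,-0.005],[0,0,0]],[[-0.019,0.0655,-0.005],[0,0,0]],[[-0.021,0.0733,-0.005],[0,0,0]]])

```text
time_s: 4.82
position: [0.623, -0.0632, 0.072]
tcp_rot: [[-0.241, 0.006, -0.97], [0.97, -0.004, -0.242], [-0.005, -1.0, -0.005]]
force: [1.2, -6.7, 2.7]
opening: 0.006
```

play_rows(commands=[[[-0.0012,0.0049,0],[0,0,0]],[[-0.0024,0.0097,0],[0,0,0]],[[-0.0036,0.0146,0],[0,0,0]],[[-0.0048,0.0194,0],[0,0,0]],[[-0.006,0.0243,0],[0,0,0]],[[-0.0067,0.0272,0],[0,0,0]],[[-0.0067,0.0272,0],[0,0,0]]])

```text
time_s: 5.7
position: [0.6159, -0.0355, 0.0719]
tcp_rot: [[-0.242, 0.005, -0.97], [0.97, -0.003, -0.242], [-0.004, -1.0, -0.004]]
force: [1.1, -4.3, 3.0]
opening: 0.002
```

play_rows(commands=[[[-0.0007,0.0029,0],[0,0,0]],[[-0.0014,0.0058,0],[0,0,0]],[[-0.0022,0.0087,0],[0,0,0]],[[-0.0029,0.0116,0],[0,0,0]],[[-0.0029,0.0116,0],[0,0,0]]])

```text
time_s: 6.32
position: [0.613, -0.0239, 0.0718]
tcp_rot: [[-0.242, 0.005, -0.97], [0.97, -0.003, -0.242], [-0.004, -1.0, -0.004]]
force: [1.8, -5.2, 1.9]
opening: 0.008
```

play_rows(commands=[[[-0.0005,0.0019,0],[0,0,0]],[[-0.0005,0.0019,0],[0,0,0]]])

```text
time_s: 6.58
position: [0.6126, -0.0222, 0.0718]
tcp_rot: [[-0.241, 0.005, -0.97], [0.97, -0.003, -0.241], [-0.004, -1.0, -0.004]]
force: [1.4, -5.6, 2.8]
opening: 0.008
```

play_rows(commands=[[[-0.0005,0.0019,0],[0,0,0]],[[-0.0005,0.0019,0],[0,0,0]]])

```text
time_s: 6.82
position: [0.6121, -0.0203, 0.0718]
tcp_rot: [[-0.242, 0.005, -0.97], [0.97, -0.003, -0.242], [-0.004, -1.0, -0.004]]
force: [1.2, -5.1, 3.2]
opening: 0.005
```

play_rows(commands=[[[-0.0005,0.0019,0],[0,0,0]],[[-0.0005,0.0019,0],[0,0,0]]])

```text
time_s: 7.08
position: [0.6116, -0.0184, 0.0718]
tcp_rot: [[-0.242, 0.005, -0.97], [0.97, -0.003, -0.242], [-0.004, -1.0, -0.004]]
force: [2.4, -5.8, 3.1]
opening: 0.006
```

play_rows(commands=[[[-0.0005,0.0019,0],[0,0,0]],[[-0.0005,0.0019,0],[0,0,0]]])

```text
time_s: 7.32
position: [0.6111, -0.0165, 0.0718]
tcp_rot: [[-0.242, 0.005, -0.97], [0.97, -0.003, -0.242], [-0.004, -1.0, -0.004]]
force: [1.8, -5.4, 2.8]
opening: 0.009
```

play_rows(commands=[[[-0.0005,0.0019,0],[0,0,0]],[[-0.0005,0.0019,0],[0,0,0]]])

```text
time_s: 7.58
position: [0.6111, -0.0153, 0.0719]
tcp_rot: [[-0.242, 0.006, -0.97], [0.97, -0.004, -0.242], [-0.006, -1.0, -0.005]]
force: [2.3, -7.4, 1.7]
opening: 0.005
```

Run:
```python
from h import *
b=snap('side','s2');Q=pts(b)
m=(abs(Q[...,2]-.08)<.008)
# lids: yellow pixels
hsv=cv2.cvtColor(b['frame'],cv2.COLOR_RGB2HSV)
cv2.imwrite('pics/v2.png',cv2.resize(b['frame'][130:280,180:340,::-1],(640,600),interpolation=cv2.INTER_CUBIC))
R=np.array([[-.241,.9705]]);o=np.array([.5973,.0372])
d=(Q[...,:2]-o);y=d@[-.241,.9705];x=d@[.9705,.241]
k=m&(abs(x)<.04)&(y>-.06)&(y<.19)&(hsv[...,1]>40)&(hsv[...,0]>15)&(hsv[...,0]<35);print(k.sum(),np.percentile(y[k],[1,50,99]).round(4))
```

```text
345 [-0.0389  0.0751  0.1856]
```

View pics/v2.png

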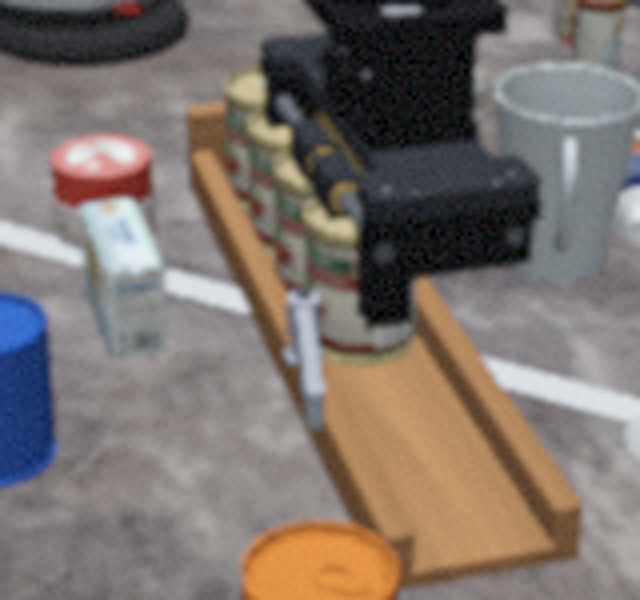

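The crop shows the front tin at the stop (230,90), the row closed up, and the keeper (310,360) still open. The force is starting to rise, so one more nudge to confirm.

play_rows(commands=[[[-0.0005,0.0019,0],[0,0,0]],[[-0.0005,0.0019,0],[0,0,0]],[[-0.0005,0.0019,0],[0,0,0]]])

```text
time_s: 8.0
position: [0.6116, -0.0149, 0.072]
tcp_rot: [[-0.242, 0.008, -0.97], [0.97, -0.006, -0.242], [-0.008, -1.0, -0.007]]
force: [3.1, -11.7, 1.8]
opening: 0.003
```

play_rows(commands=[[[0.003,-0.012,0],[0,0,0]],[[0.0065,-0.026,0],[0,0,0]],[[0.01,-0.04,0.01],[0,0,0]],[[0.01,-0.04,0.05],[0,0,0]],[[0.01,-0.045,0.09],[0,0,0]],[[-0.02,-0.06,0.094],[0,0,0]],[[-0.05,-0.08,0.094],[0,0,0]],[[-0.071,-0.085,0.094],[0,0,0]],[[-0.071,-0.085,0.094],[0,0,0]]])

```text
time_s: 9.12
position: [0.5357, -0.0967, 0.1651]
tcp_rot: [[-0.239, -0.001, -0.971], [0.971, 0.001, -0.239], [0.001, -1.0, 0.001]]
force: [0.4, 0.4, 1.0]
opening: 0.004
```

Run:
```python
from h import *
a=snap('top','t3');b=snap('side','s3');print(read_state()['position'])
y=cv2.resize(b['frame'][130:280,180:340,::-1],(400,375),interpolation=cv2.INTER_CUBIC)
x=cv2.resize(a['frame'][:,:,::-1],(400,300)); cv2.imwrite('pics/v3.png',np.hstack([np.pad(x,((0,75),(0,0),(0,0))),y]))
```

```text
[ 0.53805644 -0.09662877  0.16514731]
```

View pics/v3.png

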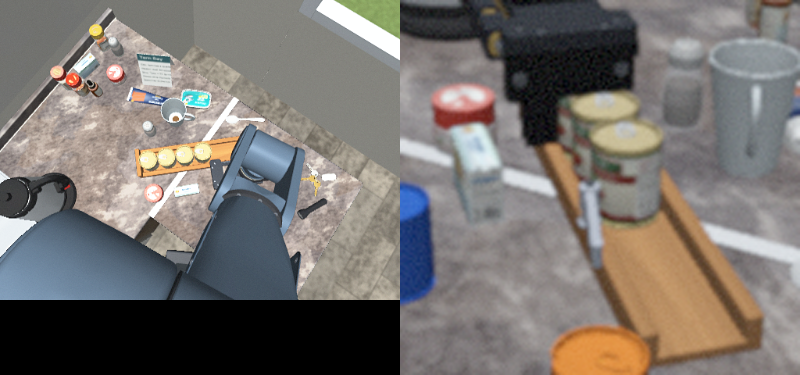

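Run:
```python
import numpy as np,cv2
from h import pts
def ray(c,u,v,z):
    K=c['mtx'];T=c['cam_to_world'];d=T[:3,:3]@np.array([(u-K[0,2])/K[0,0],(v-K[1,2])/K[1,1],1]);o=T[:3,3];return o+d*(z-o[2])/d[2]
R=lambda p:np.array([(p[:2]-[.5973,.0372])@[.9705,.241],(p[:2]-[.5973,.0372])@[-.241,.9705]])*1000
a=dict(np.load('pics/t3.npz'));b=dict(np.load('pics/s3.npz'))
P=pts(a);h=cv2.cvtColor(a['frame'],cv2.COLOR_RGB2HSV)
m=((P[...,2]>.07)&(P[...,2]<.095)&(h[...,0]>18)&(h[...,0]<35)).astype(np.uint8)
m[:, :170]=0;m[:,290:]=0;m[:180]=0;m[220:]=0
v,u=np.nonzero(m);q=np.array([R(p) for p in P[v,u]]);print(q.min(0),q.max(0),len(q),'expect y -44..186')
print('stop0',R(np.array([.5509,.2236])))
Q=pts(b)
for uv in((256,203),(258.5,232),(259,236)):
    print('keeper',uv,Q[int(uv[1]),int(uv[0])].round(4),R(ray(b,*uv,.054)).round(1))
```

```text
[-28.30891276 -43.21935742] [ 29.74784887 185.15727517] 1612 expect y -44..186
stop0 [-1.088000e-01  1.920836e+02]
keeper (256, 203) [ 0.5742 -0.027   0.0686] [-31.  -31.9]
keeper (258.5, 232) [ 0.5759 -0.106   0.0558] [ -53.7 -131.5]
keeper (259, 236) [ 0.5777 -0.1059  0.0474] [ -56.2 -143.6]
```

Row extent is y −43…185 mm in the rack frame, so it is home. The keeper is at about −101° (v≈0.33). Next: descend beside the bar and sweep it round.

play_rows(commands=[[[0,0,-0.04],[0,0,0]],[[0,0,-0.08],[0,0,0]],[[0,0,-0.099],[0,0,0]],[[0,0,-0.099],[0,0,0]],[[0.011,0.006,-0.099],[0,0,0]],[[0.0226,0.0119,-0.099],[0,0,0]],[[0.0226,0.0119,-0.099],[0,0,0]]])

```text
time_s: 10.1
position: [0.5617, -0.0839, 0.0666]
tcp_rot: [[-0.242, 0.003, -0.97], [0.97, -0.001, -0.242], [-0.002, -1.0, -0.003]]
force: [0.3, -0.4, 0.6]
opening: 0.007
```

play_rows(commands=[[[0.01,0,0],[0,0,0]],[[0.0209,-0.0002,0],[0,0,0]],[[0.03,0.002,0],[0,0,0]],[[0.039,0.0052,0],[0,0,0]],[[0.0475,0.0107,0],[0,0,0]],[[0.0554,0.0175,0],[0,0,0]],[[0.0615,0.0265,0],[0,0,0]],[[0.067,0.0363,0],[0,0,0]],[[0.067,0.0363,0],[0,0,0]]])

```text
time_s: 11.22
position: [0.6276, -0.0469, 0.0657]
tcp_rot: [[-0.242, 0.002, -0.97], [0.97, 0.0, -0.242], [-0.0, -1.0, -0.002]]
force: [-0.6, 0.6, -0.1]
opening: 0.007
```

play_rows(commands=[[[0.0015,0.006,0],[0,0,0]],[[0.0025,0.011,0],[0,0,0]],[[0.003,0.015,0],[0,0,0]],[[0.0035,0.018,0],[0,0,0]],[[0.0035,0.018,0],[0,0,0]]])

```text
time_s: 11.85
position: [0.6302, -0.0297, 0.0656]
tcp_rot: [[-0.241, 0.0, -0.971], [0.971, 0.0, -0.241], [0.0, -1.0, -0.0]]
force: [0.9, 0.9, 0.1]
opening: 0.007
```

Run:
```python
from h import *
b=snap('side','s4');print(read_state()['position'],read_state()['force'])
cv2.imwrite('pics/v4.png',cv2.resize(b['frame'][130:280,180:340,::-1],(640,600),interpolation=cv2.INTER_CUBIC))
```

```text
[ 0.63024727 -0.02977632  0.06556804] [ 0.4943957   0.06458709 -0.23724843]
```

View pics/v4.png

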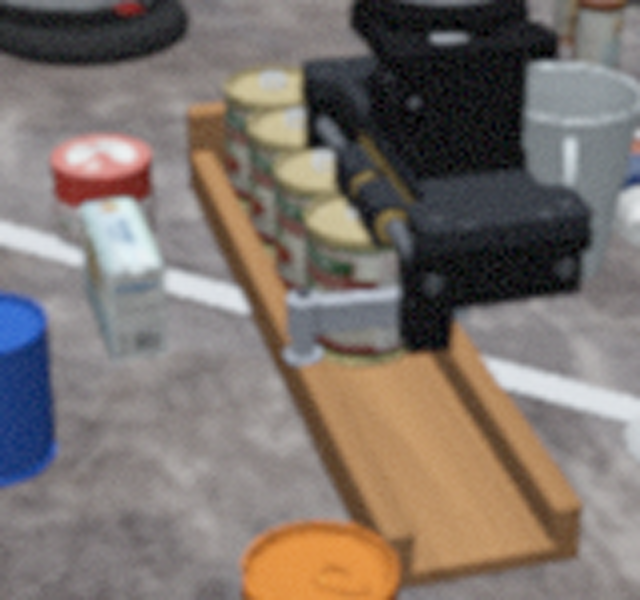

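The bar spans the channel from (300,320) to (400,300) and is nearly closed. I'll push in 2 mm steps until it reaches its stop.

play_rows(commands=[[[-0.0005,0.0019,0],[0,0,0]],[[-0.001,0.0039,0],[0,0,0]],[[-0.001,0.0039,0],[0,0,0]]])

```text
time_s: 12.28
position: [0.6293, -0.026, 0.0657]
tcp_rot: [[-0.241, 0.001, -0.971], [0.971, -0.0, -0.241], [-0.0, -1.0, -0.0]]
force: [0.3, -0.5, 0.7]
opening: 0.004
```

play_rows(commands=[[[-0.0005,0.0019,0],[0,0,0]],[[-0.0005,0.0019,0],[0,0,0]]])

```text
time_s: 12.52
position: [0.6291, -0.0246, 0.0657]
tcp_rot: [[-0.241, 0.001, -0.971], [0.971, -0.001, -0.241], [-0.001, -1.0, -0.001]]
force: [1.5, -2.4, -0.6]
opening: 0.004
```

play_rows(commands=[[[-0.0005,0.0019,0],[0,0,0]],[[-0.0005,0.0019,0],[0,0,0]]])

```text
time_s: 12.78
position: [0.629, -0.0243, 0.0657]
tcp_rot: [[-0.242, 0.002, -0.97], [0.97, -0.003, -0.242], [-0.004, -1.0, -0.001]]
force: [2.0, -7.3, -1.3]
opening: 0.005
```

The force has risen and the motion stalled, so the bar is at its stop. Backing off and clearing.

play_rows(commands=[[[0.003,-0.012,0],[0,0,0]],[[0.007,-0.03,0],[0,0,0]],[[0.01,-0.04,0.03],[0,0,0]],[[0.01,-0.045,0.08],[0,0,0]],[[0.01,-0.06,0.13],[0,0,0]],[[-0.02,-0.1,0.16],[0,0,0]],[[-0.05,-0.15,0.18],[0,0,0]],[[-0.08,-0.2,0.18],[0,0,0]],[[-0.08,-0.2,0.18],[0,0,0]],[[-0.08,-0.2,0.18],[0,0,0]]])

```text
time_s: 14.02
position: [0.5478, -0.2226, 0.2454]
tcp_rot: [[-0.239, -0.0, -0.971], [0.971, 0.001, -0.239], [0.001, -1.0, -0.0]]
force: [1.1, 0.0, -0.4]
opening: 0.004
```

Run:
```python
from h import *
a=snap('top','t5');b=snap('side','s5');print(read_state()['position'],read_state()['force'])
x=cv2.resize(a['frame'][100:290,130:370,::-1],(480,380),interpolation=cv2.INTER_CUBIC)
y=cv2.resize(b['frame'][130:280,180:340,::-1],(320,300),interpolation=cv2.INTER_CUBIC)
cv2.imwrite('pics/v5.png',np.hstack([x,np.pad(y,((0,80),(0,0),(0,0)))]))
P=pts(a);h=cv2.cvtColor(a['frame'],cv2.COLOR_RGB2HSV)
d=P[...,:2]-[.5973,.0372];X=d@[.9705,.241]*1000;Y=d@[-.241,.9705]*1000;Z=P[...,2]
m=(Z>.07)&(Z<.095)&(h[...,0]>18)&(h[...,0]<35)&(abs(X)<40)&(abs(Y)<200)
print('row',Y[m].min(),Y[m].max(),X[m].min(),X[m].max())
Q=pts(b);d=Q[...,:2]-[.5973,.0372];X=d@[.9705,.241]*1000;Y=d@[-.241,.9705]*1000;Z=Q[...,2]
m=(Z>.047)&(Z<.062)&(Y<-50)&(Y>-150)&(abs(X)<60)
if m.sum()>10:
    k=cv2.fitLine(np.c_[X[m],Y[m]].astype(np.float32),cv2.DIST_HUBER,0,.01,.01).ravel();print('bar',m.sum(),k,X[m].min(),X[m].max(),np.degrees(np.arctan2(k[1],k[0])))
```

```text
[ 0.54837131 -0.22136668  0.24520705] [-0.01331989 -0.04376824  0.16575301]
row -43.3953045127507 184.80457159399765 -28.411640949598542 29.625450911152598
bar 296 [ 9.9986726e-01  1.6293857e-02 -1.8443445e+00 -5.7653263e+01] -45.92613468552556 43.4411244780021 0.9336105
```

View pics/v5.png

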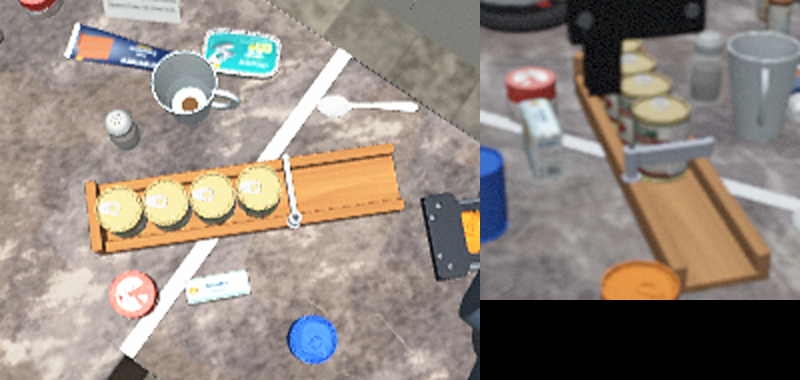

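The final view shows the row against the stop at (95,215), the bar square across the channel at (290,190), the bystanders where they were, and the hand clear.

```bash
python3 -c "
from rig import *
print(hand_in())"
```

```text
the job is handed in; nothing more can be done
None
```

The row of four tins is home against the end stop, the keeper bar is closed behind it, and the job is handed in. It took about 14 s of the 50 s allowed. The hand-in reported no verdict.

- **Row:** I pushed only the rear tin with shut fingertips until the row stalled at about 12 N. After the hand withdrew, the row measured y = −43.4 to +184.8 mm in the rack's frame, against −44 to +186 mm for home. That is within 1 to 2 mm.
- **Keeper:** I swept the bar round from about 0.33 rad until it stalled against its stop at about 7 N. It then measured 0.9° from square across the channel, which is inside the 0.09 rad limit.
- **Bystanders and hand:** In the last picture the bystanders look unmoved; I did not measure them. The hand is clear and the force reads about zero.
- **Disagreement:** The fingers ended about 5 mm further along at the home contact than I predicted. The shut fingers are probably thinner than my 30 mm estimate. The force rise and the camera check agreed that the row was home.

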